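# Shut one valve on a crowded air manifold and bleed its line

### The arm

A 6-joint arm with a two-finger parallel gripper is mounted at the origin on a cart in front of the work surface, level with it; the furniture and walls round the work are solid. World frame = base frame: x ahead of the robot, y to its left, z up, the work surface at z = 0. Lengths are in m, angles in rad, forces in N, time in s.
With the tool pointing down it reaches from about 0.225 to 0.875 m from the base axis. Payload 3.4 kg.
Tool frame: the origin (TCP) lies at the very end of the fingers, on their centre line; the grasp point (between the pads) lies 19 mm behind it; z points along the fingers, y is the direction in which the jaws open and shut (so a half turn about z gives the same grasp; the last joint's range is limited). The gripper opens to 85 mm and grips with 20 to 120 N. Pads are 22 mm wide; open, the fingers measure 114 mm over their backs; the gripper's body (76 mm by 85 mm) begins 54 mm behind the grasp point. The pads swing forward as they close: fully open they stand 13 mm farther back than shut.
Start: joints at [1.132, 0.276, 1.505, -0, 1.361, -0.121], TCP at [0.18, 0.546, 0.231] pointing down, gripper open.
Joint ranges: [-2.89, 2.89], [-0.75, 2.08], [0.22, 2.7], [-1.18, 4.32], [0.11, 2.71], [-2.7, 2.7]. Speed limits (rad/s): [2.57, 2.57, 3.14, 3.14, 3.14, 3.14].

### API

Orientations are given as a unit quaternion [w, x, y, z].
In Python, from rig import manip gives the robot as it stands. The module is installed in compiled form; this text tells all that it offers.
- The arm moves only by the tool carry_out, never from a script. Its argument "moves" is one flat list of numbers, 5 for each row, row after row: the opening in per cent of the stroke, from 0 (shut) to 100 (fully open), then the shift along the world's x, y, z in cm, then the turn about the world's z in rad. A call has exactly 10 rows; each row shifts and turns the commanded pose from where the row before left it; what a row does not reach is not made up. A row lasts 1/10 s, in which the tool goes at most 50 mm and 8.59 degrees, less where a joint would pass 70% of its speed; a pose out of reach is approached as far as the arm can. A call is refused whole if a number of a shift passes 5 or a number of a turn 0.15, either way. A call with a gripper value outside its range is refused whole. The fingers move at their own pace and stop on an object; "squeeze" is the grip in N (left out, the last holds). Time passes only in rows, so rows that do not move let the fingers close, or fill a call up. It gives the time, the measured TCP pose, the force and the opening at its end, in the units of the state.
- manip.get_state(): the state, without advancing time (a new reading comes with each control period).
- manip.get_image(name): name is "scene" or "top" or "wrist"; returns the picture (400x640x3 uint8, red, green, blue); there is no depth.
- manip.camera_info(name): a dict with "fov_y" (degrees; the focal length in pixels is half the picture's height over the tangent of half this angle, whatever the lens; pixels are square), "cx", "cy" (the principal point, pixels), "rvec" (rotation vector, rad) and "tvec" (3), from world to camera coordinates, as OpenCV has them; the wrist camera has in their place "hand_eye" (4x4, takes a point from camera to tool coordinates, whose origin is the TCP and whose axes are the flange's). Camera axes: x right, y down, z forward; pixel columns grow to the right and rows downward; lengths in m; the calibration is good to about 2 mm. The wrist camera is an equidistant fisheye: a pixel r from the principal point sees the ray r / f radians off the axis. A picture is of the moment at which its call begins: read the wrist's pose just before it. camera_info takes no time and is no camera call.
- manip.sign_off(): hands the job in, once; it reports no verdict.
The state is a dict: "clock": time; "qpos": joint angles; "qd": joint speeds; "effort": joint torques, N m; "position": TCP position; "ee_rot": TCP orientation; "contact_force": force on the tool from outside, world axes, zero at the start; "moment": the same for the moment, N m; "width": finger opening in m.
Only numpy, scipy, OpenCV 4.12 (cv2) and the standard library are available. Lean on these libraries where they do the work, as an engineer would, in place of code of your own. Each camera call takes 0.05 s, during which the arm holds its last target. There are 200 camera calls.

### The job

Shut off the air at the valve with the straight T-bar handle: turn the handle clockwise until it meets its seat and nip it up snug with gentle firmness (about 0.3 to 0.4 newton metres at the handle), never forcing it, then press the round bleed button on the end of the manifold well down for about half a second to vent the line and let it come up. Leave the valve shut, and do not touch or turn the three round handwheels close beside it.

Things in the scene. Friction and masses are not known exactly. Their poses are not given: they have to be found in the camera images.
- manifold: air manifold fixed on the bench: aluminium block 60 x 340 x 36 mm on feet, top 46 mm above the bench. Origin: centre of its underside, at bench height; y along the block, +x to the nipples at the back, z up. On its centre line: four upright valves at y = +-29 and +-87 mm, bleed button and gauge at y = +-140 mm; which is where differs each time.
- tbar: handle of the T-bar valve, the only one with a straight bar: steel, 46 x 12 mm, 22 mm tall, on a collar 17 mm wide (80 to 90 mm above the bench). Origin: on the vertical spindle axis, 66 mm above the bench; x along the bar, z up. Closes clockwise seen from above against 0.08 N m of friction, stays where left. It meets its seat after 0.8 to 2.6 rad; nothing outside shows where.
- tbar_grip (a point): centre of the T-bar valve's bar, on the spindle axis, 97 mm above the bench (bar from 86 to 108 mm above the bench); axes as tbar.
- seat: seat inside the T-bar valve, out of sight in the block; its pose does not tell where it will be met. Once met, the handle's torque grows by 3 N m per rad on top of the 0.08 N m of friction; the seat's load is that growth over a 20 mm lever (7 N: the handle feels 0.22 N m in all; 22 N: 0.52 N m). After letting go friction keeps about 4 N on it.
- bleed (a joint): travel of the bleed button: 0 up, 0.006 m fully down. A round steel cap 24 mm across in a brass ring 40 mm across, at one end of the block; sprung, 1.5 N to start and 5 N fully down, springs back.
- bleed_top (a point): centre of the top of the bleed button's cap, 68 mm above the bench when up; it is pressed straight down.
- gauge: pressure gauge on its stem, a dial 42 mm across tilted towards the robot, at the other end of the block; fixed, not to be used; it reaches 100 mm above the bench. Origin: under its stem, on top of the block.
- wheel_a: round handwheel (44 mm across, lobed rim, from 90 to 109 mm above the bench) of one of the three other valves, 58 mm from its neighbours, spindle to spindle. Origin: on its axis, 66 mm above the bench, z up. Turns at the lightest touch (0.02 N m).
- wheel_a_rim (a point): point on the rim of wheel_a, 22 mm from its axis, 98 mm above the bench.
- wheel_b: round handwheel (44 mm across, lobed rim, from 90 to 109 mm above the bench) of one of the three other valves, 58 mm from its neighbours, spindle to spindle. Origin: on its axis, 66 mm above the bench, z up. Turns at the lightest touch (0.02 N m).
- wheel_b_rim (a point): point on the rim of wheel_b, 22 mm from its axis, 98 mm above the bench.
- wheel_c: round handwheel (44 mm across, lobed rim, from 90 to 109 mm above the bench) of one of the three other valves, 58 mm from its neighbours, spindle to spindle. Origin: on its axis, 66 mm above the bench, z up. Turns at the lightest touch (0.02 N m).
- wheel_c_rim (a point): point on the rim of wheel_c, 22 mm from its axis, 98 mm above the bench.

How it is judged:
On the way, in this order (a step that is already met when the one before it is completed fails the run):
1. the T-bar valve is turned shut and nipped up: its stop bears on the seat with more than 7 N (0.22 N m at the handle) (contact force between tbar and seat above 7 N), for 0.2 s.
2. then the bleed button is pressed more than 4 mm down for 0.3 s (value of joint bleed above 0.004 m), for 0.3 s.
At the end, for the whole second after the job is handed in: The T-bar valve is still shut, its stop bearing on the seat (over 0.8 N); the bleed button is up again (within 1 mm); each of the three handwheels stands as it was (rim within 3 mm) (contact force between tbar and seat above 0.8 N and value of joint bleed below 0.001 m and distance of each of wheel_a_rim, wheel_b_rim, wheel_c_rim from where it was at the start of the episode below 0.003 m); the robot touches nothing.
It fails at once if the T-bar valve is forced: more than 22 N on its seat (0.52 N m at the handle) (contact force between tbar and seat above 22 N).
It fails at once if handwheel a is touched (over 1 N) (contact force between anything else and wheel_a above 1 N).
It fails at once if handwheel b is touched (over 1 N) (contact force between anything else and wheel_b above 1 N).
It fails at once if handwheel c is touched (over 1 N) (contact force between anything else and wheel_c above 1 N).
It also fails if it takes over 54 s, if anything falls off the work surface, if the arm or the gripper's body presses on something with over 40 N, if the wrist force passes 120 N, or if a joint passes its speed limit or range.

## Working session

There is one attempt and no reset: what is moved stays moved. The work goes in short steps, Python scripts to look and compute and a tool call to move; the robot and the scene stay as the last step left them, time stands still between calls to the robot, and variables do not carry over. Pictures are saved under pics/ and viewed, about 8 in all and at most 12, crops included, and the job is handed in when it is done.

Besides the shell and the picture viewer there is one more tool, called after "Emit:" as name(argument=value, ...), one argument or row to a line, values as JSON. carry_out: Moves the arm, as the interface text tells. Its arguments: {"type":"object","properties":{"moves":{"type":"array","items":{"type":"number"}},"squeeze":{"type":"number"}},"required":["moves"]}

```bash
mkdir -p pics
python3 - <<'E'
from rig import manip
import cv2
s=manip.get_state();print(s)
for n in("top","scene","wrist"):
    print(n,manip.camera_info(n))
    cv2.imwrite(f"pics/{n}0.png",manip.get_image(n)[:,:,::-1])
E
```

```text
{'clock': 0.0, 'qpos': array([ 1.13202885e+00,  2.76585440e-01,  1.50615697e+00,  2.38601762e-05,
        1.36070498e+00, -1.21018193e-01]), 'qd': array([ 0.00051669,  0.00023689, -0.00031086,  0.00071785, -0.00063287,
       -0.00074261]), 'effort': array([-1.82086958e-03, -4.16770434e+01, -2.45804071e+01, -1.37886072e-04,
        1.10198488e-02, -6.42682707e-08]), 'position': array([0.17942161, 0.54571908, 0.23043567]), 'ee_rot': array([-2.67399289e-04,  1.58209522e-01,  9.87405128e-01, -8.88056633e-04]), 'contact_force': array([-0.23233718,  0.61217495,  0.55824447]), 'moment': array([-0.05784646,  0.04682237, -0.03643874]), 'width': 0.08559719866696393}
top {'fov_y': 46.46520968990126, 'cx': 316.90431317705617, 'cy': 201.8515883963645, 'rvec': array([ 2.1927125 , -2.14408598,  0.09193404]), 'tvec': array([-0.26681136,  0.52279496,  0.88391932])}
scene {'fov_y': 47.598218483999254, 'cx': 322.41559416654167, 'cy': 195.20804104960166, 'rvec': array([ 1.091283  , -2.10274159,  1.23340034]), 'tvec': array([0.07164633, 0.34492524, 0.38763783])}
wrist {'fov_y': 65.70646984690485, 'cx': 322.4696145580082, 'cy': 202.0772269451125, 'hand_eye': array([[-4.14076870e-04, -9.60521071e-01, -2.78206939e-01,
         6.97894180e-02],
       [ 9.99999428e-01, -1.23486682e-04, -1.06203344e-03,
         9.74122372e-04],
       [ 9.85750650e-04, -2.78207219e-01,  9.60520573e-01,
        -1.42491766e-01],
       [ 0.00000000e+00,  0.00000000e+00,  0.00000000e+00,
         1.00000000e+00]])}
```

View pics/top0.png

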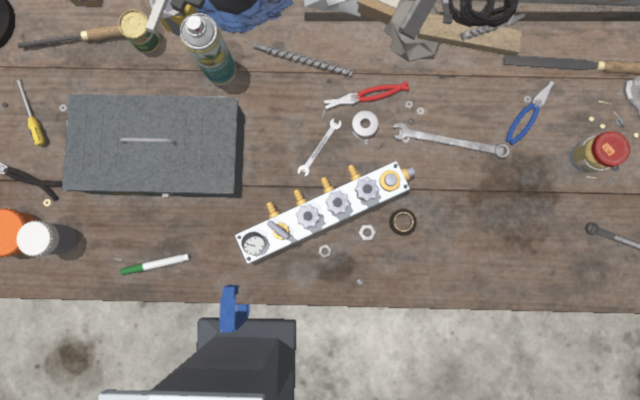

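View pics/wrist0.png

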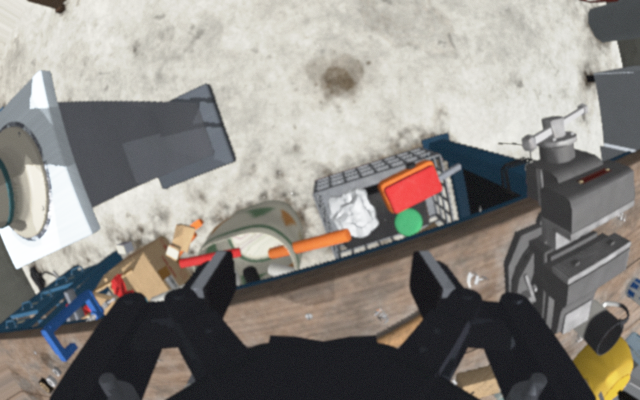

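The top view shows the manifold running from the gauge (255,244) to the bleed button (390,181). The T-bar is at about (279,231), next to the gauge, and the wheels are at (308,216), (338,202) and (367,188). The wrist view shows the floor and the vice, not the manifold.

```bash
cat > h.py <<'E'
import numpy as np,cv2
from scipy.spatial.transform import Rotation as R
def cast(ci,px,z,h=400):
    f=h/2/np.tan(np.radians(ci["fov_y"])/2)
    Rm=cv2.Rodrigues(np.array(ci["rvec"]))[0]; c=-Rm.T@ci["tvec"]
    d=Rm.T@np.array([(px[0]-ci["cx"])/f,(px[1]-ci["cy"])/f,1]); return c+d*(z-c[2])/d[2]
def wcast(ci,s,px,z):
    f=200/np.tan(np.radians(ci["fov_y"])/2)
    u=np.array([px[0]-ci["cx"],px[1]-ci["cy"]]);r=np.hypot(*u);t=r/f
    d=np.array([*(np.sin(t)*u/r),np.cos(t)]);H=ci["hand_eye"]
    q=s["ee_rot"];T=R.from_quat([q[1],q[2],q[3],q[0]]).as_matrix()
    c=s["position"]+T@H[:3,3];d=T@H[:3,:3]@d;return c+d*(z-c[2])/d[2]
E
python3 - <<'E'
from h import *
from rig import manip
ci=manip.camera_info("top")
print("cam",-cv2.Rodrigues(ci["rvec"])[0].T@ci["tvec"])
for n,p,z in[("gauge",(255,244),.09),("tbar",(279.5,230.5),.108),("w1",(308,216),.109),("w2",(338,202),.109),("w3",(367,188),.109),("bleed",(390,181),.068)]:
    print(n,cast(ci,p,z).round(4))
im=cv2.imread("pics/top0.png")[155:270,230:420]
cv2.imwrite("pics/topc.png",cv2.resize(im,None,fx=4,fy=4,interpolation=cv2.INTER_CUBIC))
E
```

```text
cam [ 0.44329956 -0.26465722  0.92696186]
gauge [ 0.4441 -0.1466  0.09  ]
tbar [ 0.4687 -0.1914  0.108 ]
w1 [ 0.4952 -0.2408  0.109 ]
w2 [ 0.5211 -0.2931  0.109 ]
w3 [ 0.5471 -0.3439  0.109 ]
bleed [ 0.5663 -0.3903  0.068 ]
```

View pics/topc.png

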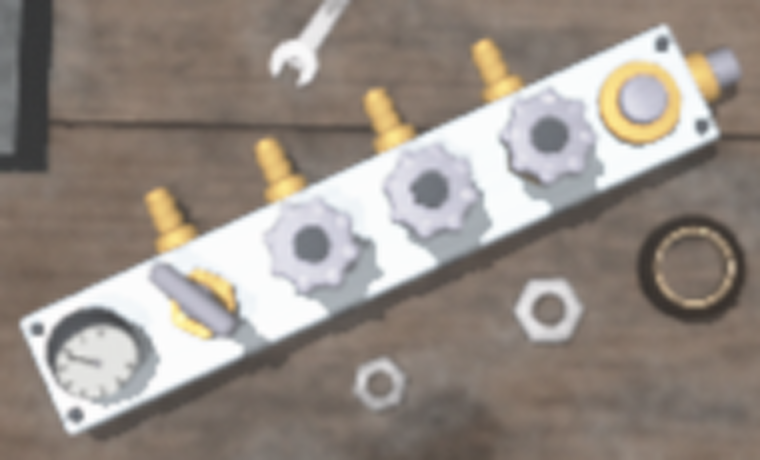

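View pics/scene0.png

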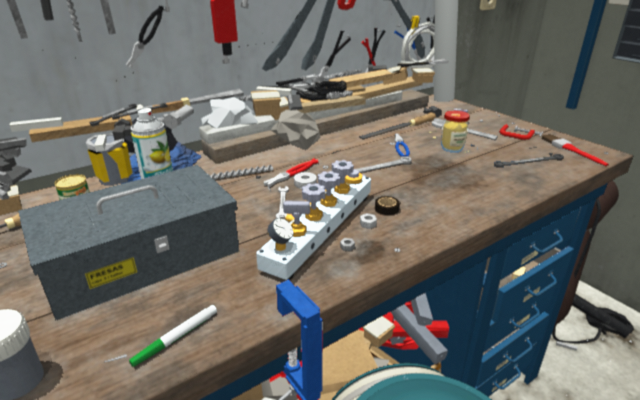

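The crop gives the T-bar ends at (160,272) and (230,328), so the bar lies at about 51° in world yaw. The wheels come out 58 mm apart as they should, and the T-bar is at about (0.469,-0.190). The scene view agrees on the order along the block. Next I'll hover above the T-bar with the jaws across the bar.

Emit:
carry_out(
  moves=[28, 1.45, -3.7, 0, -0.0965, 28, 1.45, -3.7, 0, -0.0965, 28, 1.45, -3.7, 0, -0.0965, 28, 1.45, -3.7, 0, -0.0965, 28, 1.45, -3.7, 0, -0.0965, 28, 1.45, -3.7, 0, -0.0965, 28, 1.45, -3.7, 0, -0.0965, 28, 1.45, -3.7, 0, -0.0965, 28, 1.45, -3.7, 0, -0.0965, 28, 1.45, -3.7, 0, -0.0965],
  squeeze=30,
)

```text
clock: 1.15
position: [0.3248, 0.1747, 0.2313]
ee_rot: [0.0, 0.6, 0.8, 0.0]
contact_force: [0.8, -0.0, 0.0]
width: 0.024
```

Emit:
carry_out(
  moves=[28, 1.45, -3.7, 0, -0.0965, 28, 1.45, -3.7, 0, -0.0965, 28, 1.45, -3.7, 0, -0.0965, 28, 1.45, -3.7, 0, -0.0965, 28, 1.45, -3.7, 0, -0.0965, 28, 1.45, -3.7, 0, -0.0965, 28, 1.45, -3.7, 0, -0.0965, 28, 1.45, -3.7, 0, -0.0965, 28, 1.45, -3.6, 0, -0.0965, 28, 1.45, -3.3, 0, -0.0965],
)

```text
clock: 2.15
position: [0.4699, -0.1906, 0.231]
ee_rot: [-0.0, 0.903, 0.43, -0.0]
contact_force: [1.4, 0.8, -0.1]
width: 0.0238
```

Run:
```python
from rig import manip
import cv2
from h import *
manip.get_image("wrist")
s=manip.get_state();im=manip.get_image("wrist")
print(s);cv2.imwrite("pics/w1.png",im[:,:,::-1])
import pickle;pickle.dump(s,open("s1.pkl","wb"))
```

```text
{'clock': 2.2, 'qpos': array([-0.52641149,  0.17862523,  1.63815048, -0.00405194,  1.31912075,
        0.16088391]), 'qd': array([ 0.04423552, -0.03237406,  0.04543134,  0.03007583, -0.00478152,
       -0.09193852]), 'effort': array([  3.93490031, -41.90570354, -19.55837131,   0.97485088,
         1.8614269 ,   0.15933246]), 'position': array([ 0.47309559, -0.1963065 ,  0.23086705]), 'ee_rot': array([ 3.45936151e-03,  9.03785860e-01,  4.27970972e-01, -3.34709477e-06]), 'contact_force': array([ 3.28295757, -3.78741387,  1.01594488]), 'moment': array([-0.14896696, -0.13678684,  0.02374278]), 'width': 0.02384529919398444}
```

View pics/w1.png

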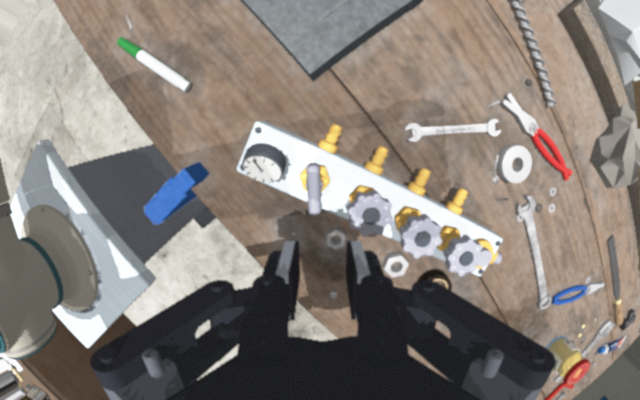

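The wrist view shows the T-bar upright at about (314,188), between the gauge (263,163) and the first wheel (369,208). The fingertips lie below it in the picture. I'll measure again now that the arm has settled.

Run:
```python
from rig import manip
from h import *
for _ in range(3): manip.get_image("wrist")
s=manip.get_state();im=manip.get_image("wrist")[:,:,::-1]
ci=manip.camera_info("wrist")
print(s["position"],s["ee_rot"],s["moment"],s["contact_force"],s["qd"].round(3))
import pickle;pickle.dump(s,open("s2.pkl","wb"))
c=cv2.resize(im[120:280,230:510],None,fx=2.8,fy=2.8,interpolation=cv2.INTER_CUBIC)
c=cv2.resize(im[140:230,240:390],None,fx=5,fy=5,interpolation=cv2.INTER_CUBIC)
cv2.imwrite("pics/w2c.png",c);cv2.imwrite("pics/w2.png",im)
```

```text
[ 0.46899472 -0.18809609  0.23079155] [-9.87649666e-04  9.01724401e-01  4.32310064e-01 -3.70274003e-04] [-0.04789066 -0.02398564 -0.03438587] [0.80209899 0.03783909 0.51183031] [ 0.018 -0.017  0.011  0.001 -0.001  0.002]
```

View pics/w2c.png

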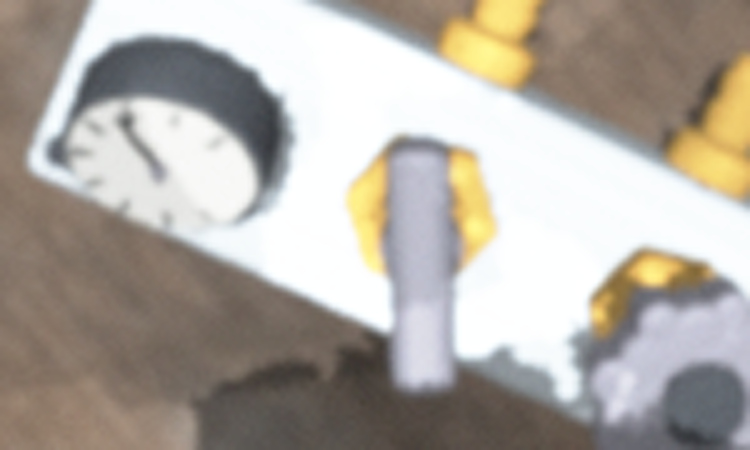

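Run:
```python
from rig import manip
from h import *
import pickle;s=pickle.load(open("s2.pkl","rb"));ci=manip.camera_info("wrist")
P=lambda x,y,z:wcast(ci,s,(240+x/5-.4,140+y/5-.4),z)
a=P(418,151,.108);b=P(425,389,.108);d=b-a
print(a,b,"mid",(a+b)/2,"len",np.hypot(*d[:2]),"ang",np.degrees(np.arctan2(d[1],d[0])))
print("width",P(390,270,.108)-P(453,270,.108))
ct=manip.camera_info("top")
a=cast(ct,(229.6+158/4,154.6+270/4),.108);b=cast(ct,(229.6+232/4,154.6+329/4),.108);d=b-a
print("top",(a+b)/2,np.hypot(*d[:2]),np.degrees(np.arctan2(d[1],d[0])))
w=[cast(ct,(229.6+x/4,154.6+y/4),.107) for x,y in((312,244),(430,189),(549,134))]
print("from wheels",w[1]+2*(w[0]-w[2])/2, np.hypot(*(w[0]-w[2])[:2]))
print("bleed",cast(ct,(229.6+643/4,154.6+99/4),.068), "pred",w[2]+ (w[2]-w[0])/116*1000*.053)
q=s["ee_rot"];T=R.from_quat([q[1],q[2],q[3],q[0]]).as_matrix();print("jaw ang",np.degrees(np.arctan2(T[1,1],T[0,1])))
```

```text
[ 0.48471402 -0.16997334  0.108     ] [ 0.45836305 -0.20482032  0.108     ] mid [ 0.47153854 -0.18739683  0.108     ] len 0.04368850742277604 ang -127.09624354826573
width [-0.00870013  0.00698437  0.        ]
top [ 0.4704563 -0.1892779  0.108    ] 0.04173863121396475 -127.04285645422057
from wheels [ 0.47043913 -0.18786068  0.107     ] 0.11564294708765549
bleed [ 0.56943536 -0.39096851  0.068     ] pred [ 0.57052372 -0.39119528  0.107     ]
jaw ang -38.77145387831913
```

Three measurements put the T-bar at about (0.4707,-0.1883) with the bar at 53°, agreeing within 1.5 mm. Now I'll descend and close.

Emit:
carry_out(
  moves=[28, 0.15, 0, -1.5, 0.03, 28, 0, 0, -2.5, 0, 28, 0, 0, -2.5, 0, 28, 0, 0, -2.5, 0, 28, 0, 0, -2.0, 0, 28, 0, 0, -1.5, 0, 28, 0, 0, -1.0, 0, 28, 0, 0, -0.4, 0, 28, 0, 0, 0, 0, 28, 0, 0, 0, 0],
)

```text
clock: 3.45
position: [0.4717, -0.1888, 0.0931]
ee_rot: [0.001, 0.895, 0.446, 0.0]
contact_force: [-0.1, 0.5, -0.4]
width: 0.0237
```

Emit:
carry_out(
  moves=[10, 0, 0, 0, 0, 10, 0, 0, 0, 0, 10, 0, 0, 0, 0, 10, 0, 0, 0, 0, 10, 0, 0, 0, 0, 10, 0, 0, 0, 0, 10, 0, 0, 0, 0, 10, 0, 0, 0, 0, 10, 0, 0, 0, 0, 10, 0, 0, 0, 0],
  squeeze=30,
)

```text
clock: 4.45
position: [0.4704, -0.188, 0.0932]
ee_rot: [-0.001, 0.895, 0.445, -0.0]
contact_force: [-3.7, 2.3, 5.6]
width: 0.0111
```

```bash
cat > st.py <<'E'
from rig import manip
import numpy as np
s=manip.get_state();q=s["ee_rot"]
print(s["clock"],s["position"].round(4),"jawrad",round(2*np.arctan2(q[2],q[1])-np.pi/2,4),"F",s["contact_force"].round(2),"M",s["moment"].round(3),"e6",s["effort"][5].round(3),"q6",s["qpos"][5].round(3),"w",s["width"])
E
python3 st.py
```

```text
4.45 [ 0.4704 -0.188   0.0932] jawrad -0.6474 F [-3.68  2.34  5.61] M [ 0.458  0.418 -0.067] e6 -0.055 q6 0.129 w 0.011115388350343336
```

The width is 11 mm, so the bar is held. I'll turn it clockwise 0.70 rad, which is inside the part with no seat.

Emit:
carry_out(
  moves=[5, 0, 0, 0, -0.05, 5, 0, 0, 0, -0.09, 5, 0, 0, 0, -0.1, 5, 0, 0, 0, -0.1, 5, 0, 0, 0, -0.1, 5, 0, 0, 0, -0.1, 5, 0, 0, 0, -0.1, 5, 0, 0, 0, -0.06, 5, 0, 0, 0, 0, 5, 0, 0, 0, 0],
  squeeze=30,
)

```text
clock: 5.45
position: [0.4707, -0.1885, 0.0932]
ee_rot: [-0.0, 0.994, 0.112, -0.0]
contact_force: [-3.0, 1.4, 5.7]
width: 0.0113
```

```bash
python3 st.py
```

```text
5.45 [ 0.4707 -0.1885  0.0932] jawrad -1.346 F [-3.02  1.43  5.67] M [ 0.325  0.524 -0.057] e6 -0.072 q6 0.828 w 0.011252052753468932
```

Emit:
carry_out(
  moves=[5, 0, 0, 0, 0, 5, 0, 0, 0, 0, 5, 0, 0, 0, -0.01, 5, 0, 0, 0, -0.01, 5, 0, 0, 0, -0.01, 5, 0, 0, 0, -0.01, 5, 0, 0, 0, -0.01, 5, 0, 0, 0, -0.01, 5, 0, 0, 0, -0.01, 5, 0, 0, 0, -0.01],
)

```text
clock: 6.45
position: [0.4707, -0.1885, 0.0932]
ee_rot: [-0.0, 0.997, 0.072, -0.0]
contact_force: [-2.9, 1.6, 4.9]
width: 0.0111
```

```bash
python3 st.py
```

```text
6.45 [ 0.4707 -0.1885  0.0932] jawrad -1.4258 F [-2.95  1.64  4.87] M [0.318 0.522 0.057] e6 -0.003 q6 0.908 w 0.011143315291876933
```

While moving, Mz is about +0.06, which is friction only. I'll go on at 0.10 rad per call and read the moment each time.

Emit:
carry_out(
  moves=[5, 0, 0, 0, -0.01, 5, 0, 0, 0, -0.01, 5, 0, 0, 0, -0.01, 5, 0, 0, 0, -0.01, 5, 0, 0, 0, -0.01, 5, 0, 0, 0, -0.01, 5, 0, 0, 0, -0.01, 5, 0, 0, 0, -0.01, 5, 0, 0, 0, -0.01, 5, 0, 0, 0, -0.01],
)

```text
clock: 7.45
position: [0.4707, -0.1886, 0.0932]
ee_rot: [0.0, 1.0, 0.023, -0.0]
contact_force: [-2.0, 1.6, 6.4]
width: 0.011
```

```bash
python3 st.py
```

```text
7.45 [ 0.4707 -0.1886  0.0932] jawrad -1.5257 F [-2.03  1.58  6.39] M [0.278 0.384 0.064] e6 -0.002 q6 1.008 w 0.011049621530000667
```

Emit:
carry_out(
  moves=[5, 0, 0, 0, -0.01, 5, 0, 0, 0, -0.01, 5, 0, 0, 0, -0.01, 5, 0, 0, 0, -0.01, 5, 0, 0, 0, -0.01, 5, 0, 0, 0, -0.01, 5, 0, 0, 0, -0.01, 5, 0, 0, 0, -0.01, 5, 0, 0, 0, -0.01, 5, 0, 0, 0, -0.01],
)

```text
clock: 8.45
position: [0.4707, -0.1887, 0.0932]
ee_rot: [0.0, 1.0, -0.027, -0.0]
contact_force: [-2.0, 1.3, 5.7]
width: 0.0109
```

```bash
python3 st.py
```

```text
8.45 [ 0.4707 -0.1887  0.0932] jawrad -1.6257 F [-1.97  1.34  5.73] M [0.205 0.449 0.09 ] e6 -0.002 q6 1.108 w 0.010917283592324453
```

Emit:
carry_out(
  moves=[5, 0, 0, 0, -0.008, 5, 0, 0, 0, -0.008, 5, 0, 0, 0, -0.008, 5, 0, 0, 0, -0.008, 5, 0, 0, 0, -0.008, 5, 0, 0, 0, -0.008, 5, 0, 0, 0, -0.008, 5, 0, 0, 0, -0.008, 5, 0, 0, 0, -0.008, 5, 0, 0, 0, -0.008],
)

```text
clock: 9.45
position: [0.4707, -0.1887, 0.0932]
ee_rot: [0.0, 0.998, -0.067, -0.0]
contact_force: [-3.2, 1.1, 5.3]
width: 0.0113
```

```bash
python3 st.py
```

```text
9.45 [ 0.4707 -0.1887  0.0932] jawrad -1.7056 F [-3.18  1.09  5.35] M [0.149 0.529 0.054] e6 0.015 q6 1.188 w 0.011320878523060048
```

Emit:
carry_out(
  moves=[5, 0, 0, 0, -0.01, 5, 0, 0, 0, -0.01, 5, 0, 0, 0, -0.01, 5, 0, 0, 0, -0.01, 5, 0, 0, 0, -0.01, 5, 0, 0, 0, -0.01, 5, 0, 0, 0, -0.01, 5, 0, 0, 0, -0.01, 5, 0, 0, 0, -0.01, 5, 0, 0, 0, -0.01],
)

```text
clock: 10.45
position: [0.4707, -0.1889, 0.0932]
ee_rot: [0.0, 0.993, -0.117, -0.0]
contact_force: [-3.1, 0.4, 6.0]
width: 0.0113
```

```bash
python3 st.py
```

```text
10.45 [ 0.4707 -0.1889  0.0932] jawrad -1.8057 F [-3.14  0.36  6.04] M [0.114 0.538 0.075] e6 -0.001 q6 1.288 w 0.011347363972799685
```

Emit:
carry_out(
  moves=[5, 0, 0, 0, -0.01, 5, 0, 0, 0, -0.01, 5, 0, 0, 0, -0.01, 5, 0, 0, 0, -0.01, 5, 0, 0, 0, -0.01, 5, 0, 0, 0, -0.01, 5, 0, 0, 0, -0.01, 5, 0, 0, 0, -0.01, 5, 0, 0, 0, -0.01, 5, 0, 0, 0, -0.01],
)

```text
clock: 11.45
position: [0.4707, -0.1889, 0.0932]
ee_rot: [0.0, 0.986, -0.167, -0.0]
contact_force: [-3.2, 1.5, 6.5]
width: 0.0111
```

```bash
python3 st.py
```

```text
11.45 [ 0.4707 -0.1889  0.0932] jawrad -1.9055 F [-3.16  1.55  6.46] M [0.037 0.569 0.068] e6 -0.0 q6 1.388 w 0.011139470595437798
```

Emit:
carry_out(
  moves=[5, 0, 0, 0, -0.01, 5, 0, 0, 0, -0.01, 5, 0, 0, 0, -0.01, 5, 0, 0, 0, -0.01, 5, 0, 0, 0, -0.01, 5, 0, 0, 0, -0.01, 5, 0, 0, 0, -0.01, 5, 0, 0, 0, -0.01, 5, 0, 0, 0, -0.01, 5, 0, 0, 0, -0.01],
)

```text
clock: 12.45
position: [0.4707, -0.189, 0.0932]
ee_rot: [0.0, 0.976, -0.216, -0.0]
contact_force: [-2.5, 0.4, 5.0]
width: 0.0114
```

```bash
python3 st.py
```

```text
12.45 [ 0.4707 -0.189   0.0932] jawrad -2.0055 F [-2.51  0.42  5.  ] M [0.149 0.531 0.102] e6 0.0 q6 1.488 w 0.011370725614907456
```

Emit:
carry_out(
  moves=[5, 0, 0, 0, -0.008, 5, 0, 0, 0, -0.008, 5, 0, 0, 0, -0.008, 5, 0, 0, 0, -0.008, 5, 0, 0, 0, -0.008, 5, 0, 0, 0, -0.008, 5, 0, 0, 0, -0.008, 5, 0, 0, 0, -0.008, 5, 0, 0, 0, -0.008, 5, 0, 0, 0, -0.008],
)

```text
clock: 13.45
position: [0.4706, -0.189, 0.0932]
ee_rot: [0.001, 0.967, -0.254, -0.0]
contact_force: [-3.6, 0.6, 5.6]
width: 0.0111
```

```bash
python3 st.py
```

```text
13.45 [ 0.4706 -0.189   0.0932] jawrad -2.0853 F [-3.59  0.59  5.56] M [0.056 0.607 0.084] e6 0.017 q6 1.568 w 0.01111383548483407
```

Emit:
carry_out(
  moves=[5, 0, 0, 0, -0.01, 5, 0, 0, 0, -0.01, 5, 0, 0, 0, -0.01, 5, 0, 0, 0, -0.01, 5, 0, 0, 0, -0.01, 5, 0, 0, 0, -0.01, 5, 0, 0, 0, -0.01, 5, 0, 0, 0, -0.01, 5, 0, 0, 0, -0.01, 5, 0, 0, 0, -0.01],
)

```text
clock: 14.45
position: [0.4706, -0.1891, 0.0932]
ee_rot: [0.001, 0.953, -0.302, -0.0]
contact_force: [-4.1, 0.3, 6.2]
width: 0.0112
```

```bash
python3 st.py
```

```text
14.45 [ 0.4706 -0.1891  0.0932] jawrad -2.1854 F [-4.13  0.33  6.15] M [0.005 0.592 0.041] e6 0.001 q6 1.668 w 0.011151727937072678
```

Emit:
carry_out(
  moves=[5, 0, 0, 0, -0.01, 5, 0, 0, 0, -0.01, 5, 0, 0, 0, -0.01, 5, 0, 0, 0, -0.01, 5, 0, 0, 0, -0.01, 5, 0, 0, 0, -0.01, 5, 0, 0, 0, -0.01, 5, 0, 0, 0, -0.01, 5, 0, 0, 0, -0.01, 5, 0, 0, 0, -0.01],
)

```text
clock: 15.45
position: [0.4705, -0.1892, 0.0932]
ee_rot: [0.001, 0.937, -0.35, -0.0]
contact_force: [-3.6, 0.2, 6.8]
width: 0.0113
```

```bash
python3 st.py
```

```text
15.45 [ 0.4705 -0.1892  0.0932] jawrad -2.2853 F [-3.6   0.2   6.79] M [-0.002  0.605  0.093] e6 0.001 q6 1.768 w 0.011336716839117876
```

Emit:
carry_out(
  moves=[5, 0, 0, 0, -0.009, 5, 0, 0, 0, -0.009, 5, 0, 0, 0, -0.009, 5, 0, 0, 0, -0.009, 5, 0, 0, 0, -0.009, 5, 0, 0, 0, -0.009, 5, 0, 0, 0, -0.009, 5, 0, 0, 0, -0.009, 5, 0, 0, 0, -0.009, 5, 0, 0, 0, -0.009],
)

```text
clock: 16.45
position: [0.4705, -0.1892, 0.0932]
ee_rot: [0.001, 0.92, -0.391, -0.0]
contact_force: [-3.5, -0.1, 5.7]
width: 0.0114
```

```bash
python3 st.py
```

```text
16.45 [ 0.4705 -0.1892  0.0932] jawrad -2.3752 F [-3.54 -0.07  5.69] M [-0.026  0.682  0.129] e6 0.01 q6 1.858 w 0.011354043450901428
```

Mz is 0.129, which may be the seat starting to bear, so I'll take a smaller step.

Emit:
carry_out(
  moves=[5, 0, 0, 0, -0.005, 5, 0, 0, 0, -0.005, 5, 0, 0, 0, -0.005, 5, 0, 0, 0, -0.005, 5, 0, 0, 0, -0.005, 5, 0, 0, 0, -0.005, 5, 0, 0, 0, -0.005, 5, 0, 0, 0, -0.005, 5, 0, 0, 0, -0.005, 5, 0, 0, 0, -0.005],
)

```text
clock: 17.45
position: [0.4704, -0.1893, 0.0932]
ee_rot: [0.001, 0.91, -0.414, -0.0]
contact_force: [-4.0, -0.1, 5.8]
width: 0.0109
```

```bash
python3 st.py
```

```text
17.45 [ 0.4704 -0.1893  0.0932] jawrad -2.4251 F [-4.03 -0.14  5.82] M [-0.054  0.623  0.135] e6 0.042 q6 1.908 w 0.010949975480064298
```

Emit:
carry_out(
  moves=[5, 0, 0, 0, -0.006, 5, 0, 0, 0, -0.006, 5, 0, 0, 0, -0.006, 5, 0, 0, 0, -0.006, 5, 0, 0, 0, -0.006, 5, 0, 0, 0, -0.006, 5, 0, 0, 0, -0.006, 5, 0, 0, 0, -0.006, 5, 0, 0, 0, -0.006, 5, 0, 0, 0, -0.006],
)

```text
clock: 18.45
position: [0.4704, -0.1893, 0.0932]
ee_rot: [0.001, 0.897, -0.441, -0.0]
contact_force: [-3.1, -0.7, 5.5]
width: 0.0109
```

```bash
python3 st.py
```

```text
18.45 [ 0.4704 -0.1893  0.0932] jawrad -2.4851 F [-3.1  -0.66  5.55] M [-0.027  0.711  0.088] e6 0.034 q6 1.968 w 0.010873060704505881
```

Still friction only, so I'll carry on.

Emit:
carry_out(
  moves=[5, 0, 0, 0, -0.009, 5, 0, 0, 0, -0.009, 5, 0, 0, 0, -0.009, 5, 0, 0, 0, -0.009, 5, 0, 0, 0, -0.009, 5, 0, 0, 0, -0.009, 5, 0, 0, 0, -0.009, 5, 0, 0, 0, -0.009, 5, 0, 0, 0, -0.009, 5, 0, 0, 0, -0.009],
)

```text
clock: 19.45
position: [0.4703, -0.1893, 0.0932]
ee_rot: [0.001, 0.877, -0.481, -0.0]
contact_force: [-3.6, -0.7, 6.2]
width: 0.0109
```

```bash
python3 st.py
```

```text
19.45 [ 0.4703 -0.1893  0.0932] jawrad -2.5751 F [-3.62 -0.74  6.25] M [-0.104  0.715  0.089] e6 0.011 q6 2.058 w 0.01091832674209127
```

Emit:
carry_out(
  moves=[5, 0, 0, 0, -0.01, 5, 0, 0, 0, -0.01, 5, 0, 0, 0, -0.01, 5, 0, 0, 0, -0.01, 5, 0, 0, 0, -0.01, 5, 0, 0, 0, -0.01, 5, 0, 0, 0, -0.01, 5, 0, 0, 0, -0.01, 5, 0, 0, 0, -0.01, 5, 0, 0, 0, -0.01],
)

```text
clock: 20.45
position: [0.4703, -0.1894, 0.0932]
ee_rot: [0.001, 0.851, -0.524, -0.0]
contact_force: [-4.5, -1.5, 7.0]
width: 0.0109
```

```bash
python3 st.py
```

```text
20.45 [ 0.4703 -0.1894  0.0932] jawrad -2.6748 F [-4.5  -1.47  7.03] M [-0.113  0.696  0.178] e6 0.097 q6 2.158 w 0.010931895756649993
```

Mz is 0.178 and the joint-6 effort has risen, so the seat has likely been met. I'll add 0.03 rad.

Emit:
carry_out(
  moves=[5, 0, 0, 0, -0.006, 5, 0, 0, 0, -0.006, 5, 0, 0, 0, -0.006, 5, 0, 0, 0, -0.006, 5, 0, 0, 0, -0.006, 5, 0, 0, 0, 0, 5, 0, 0, 0, 0, 5, 0, 0, 0, 0, 5, 0, 0, 0, 0, 5, 0, 0, 0, 0],
)

```text
clock: 21.45
position: [0.4702, -0.1894, 0.0932]
ee_rot: [0.001, 0.844, -0.537, -0.0]
contact_force: [-3.9, -0.7, 5.9]
width: 0.011
```

```bash
python3 st.py
```

```text
21.45 [ 0.4702 -0.1894  0.0932] jawrad -2.7044 F [-3.95 -0.74  5.9 ] M [-0.077  0.687  0.184] e6 0.185 q6 2.187 w 0.010979685148014465
```

Effort rose 0.09 N m for 0.03 rad, matching 3 N m/rad, so this is the seat. I'll add another 0.03.

Emit:
carry_out(
  moves=[5, 0, 0, 0, -0.006, 5, 0, 0, 0, -0.006, 5, 0, 0, 0, -0.006, 5, 0, 0, 0, -0.006, 5, 0, 0, 0, -0.006, 5, 0, 0, 0, 0, 5, 0, 0, 0, 0, 5, 0, 0, 0, 0, 5, 0, 0, 0, 0, 5, 0, 0, 0, 0],
)

```text
clock: 22.45
position: [0.4702, -0.1894, 0.0932]
ee_rot: [0.001, 0.836, -0.549, -0.0]
contact_force: [-4.9, -0.6, 5.2]
width: 0.0115
```

```bash
python3 st.py; python3 st.py
```

```text
22.45 [ 0.4702 -0.1894  0.0932] jawrad -2.7342 F [-4.91 -0.65  5.15] M [-0.095  0.737  0.256] e6 0.233 q6 2.217 w 0.0114871403149655
22.45 [ 0.4702 -0.1894  0.0932] jawrad -2.7342 F [-4.91 -0.65  5.15] M [-0.095  0.737  0.256] e6 0.233 q6 2.217 w 0.0114871403149655
```

Emit:
carry_out(
  moves=[5, 0, 0, 0, -0.006, 5, 0, 0, 0, -0.006, 5, 0, 0, 0, -0.006, 5, 0, 0, 0, -0.006, 5, 0, 0, 0, 0, 5, 0, 0, 0, 0, 5, 0, 0, 0, 0, 5, 0, 0, 0, 0, 5, 0, 0, 0, 0, 5, 0, 0, 0, 0],
)

```text
clock: 23.45
position: [0.4702, -0.1894, 0.0932]
ee_rot: [0.001, 0.829, -0.559, -0.0]
contact_force: [-4.0, -1.0, 5.8]
width: 0.011
```

```bash
python3 st.py
```

```text
23.45 [ 0.4702 -0.1894  0.0932] jawrad -2.758 F [-3.96 -1.02  5.8 ] M [-0.097  0.689  0.323] e6 0.272 q6 2.241 w 0.010976595826979641
```

Mz is about 0.32 N m and the seat is nipped. Now I'll release, lift, and move over to the bleed button.

Emit:
carry_out(
  moves=[28, 0, 0, 0, 0, 28, 0, 0, 0, 0, 28, 0, 0, 0, 0, 28, 0, 0, 0, 0, 28, 0, 0, 0, 0, 28, 0, 0, 0.8, 0, 28, 0, 0, 2.2, 0, 28, 0, 0, 3.5, 0, 28, 0, 0, 4, 0, 28, 0, 0, 3.5, 0],
)

```text
clock: 24.45
position: [0.4714, -0.1888, 0.2348]
ee_rot: [-0.0, 0.828, -0.561, 0.001]
contact_force: [0.5, -0.7, -0.0]
width: 0.0242
```

Emit:
carry_out(
  moves=[0, 1, -2.0, 0, 0.02, 0, 1.5, -3, 0, 0.02, 0, 1.5, -3, 0, 0.02, 0, 1.5, -3, 0, 0.02, 0, 1.5, -3.1, 0, 0, 0, 1.5, -3.1, 0, 0, 0, 1.0, -2, 0, 0, 0, 0.5, -1, 0, 0, 0, 0, 0, 0, 0, 0, 0, 0, 0, 0],
)

```text
clock: 25.45
position: [0.5707, -0.3898, 0.2324]
ee_rot: [-0.0, 0.85, -0.527, -0.001]
contact_force: [-0.4, -0.1, 0.1]
width: -0.0001
```

```bash
python3 st.py
python3 - <<'E'
from rig import manip
import pickle
from h import *
manip.get_image("wrist")
s=manip.get_state();im=manip.get_image("wrist")[:,:,::-1];ci=manip.camera_info("wrist")
print(s["position"]);pickle.dump(s,open("s3.pkl","wb"))
cv2.imwrite("pics/w3.png",cv2.resize(im[80:320,160:480],None,fx=2.4,fy=2.4,interpolation=cv2.INTER_CUBIC))
E
```

```text
25.45 [ 0.5707 -0.3898  0.2324] jawrad -2.6808 F [-0.37 -0.13  0.13] M [ 0.057 -0.013 -0.001] e6 -0.001 q6 1.981 w -0.00014954937392455653
[ 0.57072133 -0.38942816  0.23262549]
```

View pics/w3.png

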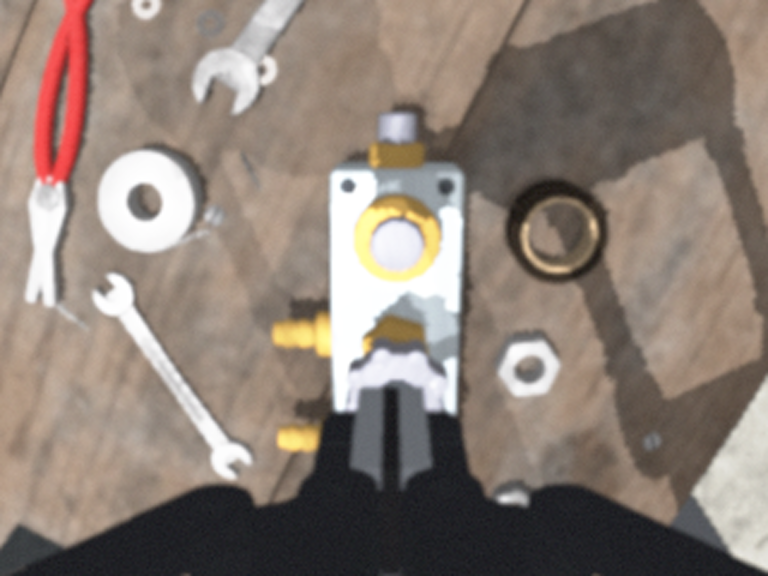

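The wrist view shows the bleed cap at crop (397,246), in its brass ring. The shut fingertips are at about (392,395), and the nearest wheel is at the foot of the block.

```bash
python3 - <<'E'
from rig import manip
import pickle
from h import *
s=pickle.load(open("s3.pkl","rb"));ci=manip.camera_info("wrist")
P=lambda x,y:wcast(ci,s,(160+x/2.4-.3,80+y/2.4-.3),.068)
print(P(397,246),"cap dia",P(370,246)-P(424,246))
E
python3 st.py
```

```text
[ 0.57043537 -0.39246754  0.068     ] cap dia [0.02046409 0.01016153 0.        ]
25.55 [ 0.5708 -0.3894  0.2328] jawrad -2.6802 F [0.35 0.37 0.88] M [-0.012 -0.013  0.012] e6 0.001 q6 1.981 w -5.453684617499266e-05
```

Wrist and top agree on the cap at about (0.570,-0.392). I'll descend to just above it, then press.

Emit:
carry_out(
  moves=[0, -0.05, -0.25, -0.5, 0, 0, 0, 0, -2.5, 0, 0, 0, 0, -3.5, 0, 0, 0, 0, -3.5, 0, 0, 0, 0, -3, 0, 0, 0, 0, -2, 0, 0, 0, 0, -0.8, 0, 0, 0, 0, 0, 0, 0, 0, 0, 0, 0, 0, 0, 0, 0, 0],
)

```text
clock: 26.55
position: [0.5716, -0.3939, 0.0762]
ee_rot: [0.0, 0.85, -0.527, 0.002]
contact_force: [0.1, 0.4, 0.2]
width: 0.0001
```

```bash
python3 st.py
```

```text
26.55 [ 0.5716 -0.3939  0.0762] jawrad -2.6809 F [0.08 0.43 0.2 ] M [-0.007 -0.021  0.009] e6 -0.0 q6 1.977 w 6.827917224161237e-05
```

Emit:
carry_out(
  moves=[0, 0, 0, -0.3, 0, 0, 0, 0, -0.3, 0, 0, 0, 0, -0.3, 0, 0, 0, 0, -0.2, 0, 0, 0, 0, -0.1, 0, 0, 0, 0, 0, 0, 0, 0, 0, 0, 0, 0, 0, 0, 0, 0, 0, 0, 0, 0, 0, 0, 0, 0, 0, 0],
)

```text
clock: 27.55
position: [0.571, -0.3935, 0.0626]
ee_rot: [0.0, 0.85, -0.527, 0.0]
contact_force: [0.5, -0.3, 4.5]
width: -0.0002
```

```bash
python3 st.py
```

```text
27.55 [ 0.571  -0.3935  0.0626] jawrad -2.681 F [ 0.55 -0.27  4.54] M [-0.02  -0.09   0.015] e6 0.0 q6 1.977 w -0.00017574503479193874
```

The button is about 5 mm down (4.5 N). I'll hold it a little longer, then lift well clear.

Emit:
carry_out(
  moves=[0, 0, 0, -0.05, 0, 0, 0, 0, 0, 0, 0, 0, 0, 0, 0, 0, 0, 0, 0, 0, 0, 0, 0, 0.5, 0, 0, 0, 0, 1.5, 0, 0, 0, 0, 3, 0, 0, 0, 0, 4, 0, 0, 0, 0, 4, 0, 0, 0, 0, 3, 0],
)

```text
clock: 28.55
position: [0.5704, -0.3931, 0.2248]
ee_rot: [0.0, 0.85, -0.527, 0.0]
contact_force: [-0.1, -0.5, 0.3]
width: 0.0001
```

Emit:
carry_out(
  moves=[0, -1, 1, 1, 0, 0, -2, 2, 1, 0, 0, -2, 2, 0, 0, 0, -2, 2, 0, 0, 0, -2, 2, 0, 0, 0, -1, 1, 0, 0, 0, 0, 0, 0, 0, 0, 0, 0, 0, 0, 0, 0, 0, 0, 0, 0, 0, 0, 0, 0],
)

```text
clock: 29.55
position: [0.4714, -0.2941, 0.2414]
ee_rot: [0.0, 0.85, -0.527, -0.0]
contact_force: [-0.4, -0.4, 0.7]
width: 0.0001
```

```bash
python3 st.py
python3 - <<'E'
from rig import manip
import cv2
im=manip.get_image("top")[155:270,230:420,::-1]
a=cv2.resize(im,None,fx=3,fy=3,interpolation=cv2.INTER_CUBIC)
w=manip.get_image("wrist")[:,:,::-1]
b=cv2.resize(w[100:300,160:480],(570,356))
cv2.imwrite("pics/f.png",cv2.resize(cv2.vconcat([a,b]),None,fx=.85,fy=.85))
E
```

```text
29.55 [ 0.4714 -0.2941  0.2414] jawrad -2.6813 F [-0.39 -0.36  0.7 ] M [-0.052 -0.023  0.03 ] e6 -0.0 q6 1.998 w 5.776457225492219e-05
```

View pics/f.png

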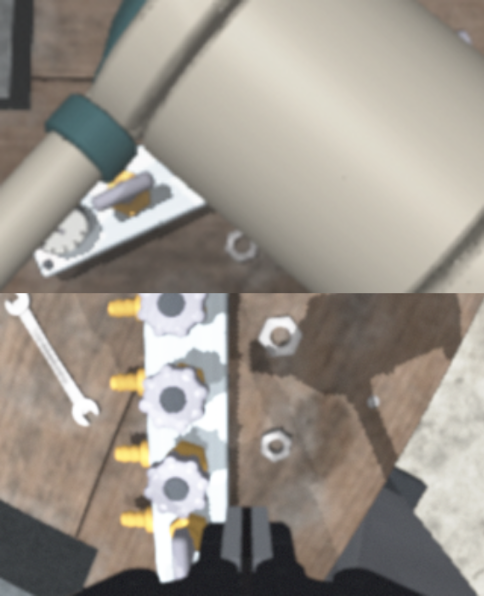

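The T-bar has turned to lie roughly along the block, at about (123,190) in the picture. The wheels look as before and the arm is clear, so I'm handing in.

```bash
python3 -c "
from rig import manip
print(manip.sign_off())"
```

```text
the job is handed in; nothing more can be done
None
```

I shut the T-bar valve, pressed the bleed button and handed the job in at about 30 s of the 54 s allowed; sign-off reports no verdict.

- **Valve:** I gripped the bar and turned it clockwise about 2.1 rad. It met the seat at about 2.0 rad, where torque rose at roughly 3 N m/rad. I nipped it to about 0.32 N m on the wrist moment; the joint-6 effort read a little lower, 0.27.
- **Bleed button:** I pressed it about 5 mm, worked out from TCP height 62.6 mm and a 4.5 N reaction. I held it for about a second and lifted clear.
- **Last checks:** The contact force was near zero and the T-bar stood in its turned position. I saw no change in the wheels the wrist camera showed, but I judged that by eye and did not measure them. The arm hid the bleed button in the final picture, so I did not see it come up. The seat load left after letting go could not be measured either.

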